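Check the stop button of the bench shaker

TASK

Check the winged mushroom stop button on the bench shaker: press it fully in until it latches and stays in, then push one of its wings round clockwise (seen from above) until the head pops back out. Then re-arm the shaker by pressing the small plain round button on the same deck fully in and letting it spring back. Leave the tip box, jar, flask and tube rack where they stand.

Things in the scene. Friction and masses are not known exactly. Their poses are not given: they have to be found in the camera images.
- shaker: Low white shaker, fixed, 280 mm (its x) by 340 mm (its y). Origin under its centre at bench height. Deck 80 mm above the bench; its front strip (-x side) carries the stop button and the plain button, about 150 mm apart in y, either way round. Behind is a fixed platform (140 x 250 mm, top 92 mm above the bench), its front edge 10 mm to the -x side of the centre.
- stop_base: Fixed grey collar of the stop button on the deck, 56 mm across, 8 mm high. Origin on the button's axis at deck height, z up. It does not turn with the head.
- stop_top (a point): Centre of the top of the black domed mushroom head (44 mm across): press here. It moves with the head; 43 mm above the deck when out. Two straight wings on opposite sides, 6 mm thick, 16 mm high, reach 46 mm from the axis; undersides 21 mm and tops 37 mm above the deck when out, 8 mm lower when latched.
- wing_a (a point): Middle of one wing's upright push face, 34 mm from the axis, half way up; moves with the head. The face looks anticlockwise (from above): a finger stands there, outside the round head, and pushes clockwise round the axis; its tip may go down to 12 mm above the deck. The wing's other side slopes down to its underside 20 mm further on, so it is not for pinching.
- wing_b (a point): The same on the opposite wing; it serves as well as the first.
- stop_press (a joint): How far the head is pressed in, m: 0 out, 0.0115 at the hard stop. Past about 0.0085 it latches, then stays at about 0.008 when let go. Spring and latch take 2 to 6 N; then the hard stop is felt: press to the stop.
- stop_twist (a joint): Turn of the head, rad, growing clockwise seen from above, 0 to 1.0, sprung back to 0. When latched, a turn of about 0.5 (at most 0.65) frees the head, which pops out by itself; 1 to 3 N at the wing turns it. When the finger leaves, it turns back to 0.
- reset_btn (a joint): How far the small plain button is pressed in, m: 0 out, 0.006 fully in; springs back; fully in takes about 5 N.
- reset_btn_top (a point): Centre of the top of the small plain black round button (28 mm across, in a grey 44 mm collar); 22 mm above the deck when out.
- tip_box: Loose blue pipette-tip box, 85 x 122 x 49 mm, standing on the shaker's platform; origin under its centre. Leave alone.
- jar: Loose jar, 60 mm across, 85 mm high, on the bench beside the shaker; origin under its centre. Leave alone.
- flask: Loose small bottle, 48 mm across, 110 mm high, on the bench beside the shaker; origin under its centre. Leave alone.
- tube_rack: Loose white tube rack with six capped tubes, 70 x 120 mm, 82 mm high, on the bench beside the shaker; origin under its centre. Leave alone.

How it is judged:
By the outcome, as a careful person would: the job done as asked, in the order asked, and still so for the second after the job is handed in, with the robot touching nothing.
It also fails if it takes over 45 s, if anything falls off the work surface, if the arm or the gripper's body presses on something with over 40 N, if the wrist force passes 120 N, or if a joint passes its speed limit or range.

ROBOT

A 6-joint arm with a two-finger parallel gripper is mounted at the origin on the work surface. World frame = base frame: x ahead of the robot, y to its left, z up, the work surface at z = 0. Lengths are in m, angles in rad, forces in N, time in s.
With the tool pointing down it reaches from about 0.425 to 0.95 m from the base axis. Payload 3.5 kg.
Tool frame: the origin (TCP) lies between the finger pads; the fingertips stand 19 mm ahead of it and the grasp point (between the pads) is the TCP; y points along the fingers, z is the direction in which the jaws open and shut, and the axes are right-handed (so a half turn about y gives the same grasp; the last joint's range is limited). The gripper opens to 85 mm and grips with 20 to 120 N. Pads are 22 mm wide; open, the fingers measure 114 mm over their backs; the gripper's body (76 mm by 85 mm) begins 54 mm behind the grasp point. The pads swing forward as they close: fully open they stand 13 mm farther back than shut.
Start: joints at [-0.15, 0.286, 1.577, -0, 1.279, -0.15], TCP at [0.675, 0, 0.25] pointing down, gripper open.
Joint ranges: [-2.77, 2.77], [-0.9, 2.22], [0.21, 2.48], [-1.53, 4.67], [0.24, 2.81], [-2.84, 2.84]. Speed limits (rad/s): [2.79, 2.79, 3.14, 3.14, 3.14, 3.14].

INTERFACE

Orientations are given as a unit quaternion [x, y, z, w].
In Python, from plant import get_state, read_camera, camera_model, sign_off gives the robot as it stands.
- The arm moves only by the tool carry_out, never from a script. Its argument "moves" is a list of rows, each a list of 7 numbers: the turn, a rotation vector about the tool's x, y, z in rad, then the shift along the tool's x, y, z in m, then the closure, from -1 (fully open) to 1 (shut). In form: [[wx, wy, wz, dx, dy, dz, jaw], ...]. A call has 1 to 10 rows; each row shifts and turns the commanded pose from where the row before left it, along the tool's axes as they then stand; what a row does not reach is not made up. A row lasts 1/8 s, in which the tool goes at most 62.5 mm and 10.7 degrees, less where a joint would pass 70% of its speed; a pose out of reach is approached as far as the arm can. A call is refused whole if a number of a shift passes 0.0625 or a number of a turn 0.188, either way. A call with a gripper value outside its range is refused whole. The fingers move at their own pace and stop on an object; "squeeze" is the grip in N (left out, the last holds). Time passes only in rows, so rows that do not move let the fingers close. It gives the time, the measured TCP pose, the force and the opening at its end, in the units of the state.
- get_state(): the state, without advancing time (a new reading comes with each control period).
- read_camera(name): name is "scene" or "side" or "wrist"; returns the picture (480x640x3 uint8, blue, green, red); there is no depth.
- camera_model(name): a dict with "camera_matrix" (3x3 intrinsics, pixels), "pose" (4x4, takes a point from camera to world coordinates). Camera axes: x right, y down, z forward; pixel columns grow to the right and rows downward; lengths in m; the calibration is good to about 2 mm. The wrist camera is an equidistant fisheye: a pixel r from the principal point sees the ray r / f radians off the axis. A picture is of the moment at which its call begins: read the wrist's pose just before it. camera_model takes no time and is no camera call; for the wrist camera it gives the pose at the moment of the call.
- sign_off(): hands the job in, once; it reports no verdict.
The state is a dict: "time": time; "qpos": joint angles; "dq": joint speeds; "joint_efforts": joint torques, N m; "eef_pos": TCP position; "tcp_rot": TCP orientation; "contact_force": force on the tool from outside, world axes, zero at the start; "wrist_torque": the same for the moment, N m; "opening": opening from 0.0 (shut) to 1.0 (fully open).
Only numpy, scipy, OpenCV 4.12 (cv2) and the standard library are available. Lean on these libraries where they do the work, as an engineer would, in place of code of your own. Each camera call takes 0.05 s, during which the arm holds its last target. There are 200 camera calls.

## Working session

There is one attempt and no reset: what is moved stays moved. The work goes in short steps, Python scripts to look and compute and a tool call to move; the robot and the scene stay as the last step left them, time stands still between calls to the robot, and variables do not carry over. Pictures are saved under pics/ and viewed, about 8 in all and at most 12, crops included, and the job is handed in when it is done.

Besides the shell and the picture viewer there is one more tool, called after "Emit:" as name([rows], argument=value, ...), one row to a line, values as JSON. carry_out: Moves the arm, as the interface text tells. Its arguments: {"type":"object","properties":{"moves":{"type":"array","items":{"type":"array","items":{"type":"number"}}},"squeeze":{"type":"number"}},"required":["moves"]}

```bash
mkdir -p pics; ls; python3 - <<'E'
from plant import *
import cv2
s=get_state();print({k:s[k] for k in('time','eef_pos','tcp_rot','contact_force','opening')})
for n in("scene","side","wrist"):
    m=camera_model(n);print(n,m['camera_matrix'],m['pose']);cv2.imwrite(f'pics/{n}0.png',read_camera(n))
E
```

```text
pics
{'time': 0.0, 'eef_pos': array([6.74383386e-01, 1.26753337e-04, 2.48909640e-01]), 'tcp_rot': array([-0.50051928,  0.50066695, -0.49931574,  0.49949659]), 'contact_force': array([-0.90066548,  0.32812315, -0.15403539]), 'opening': 1.0019588478898562}
scene [[483.41025755   0.         308.50556878]
 [  0.         483.41025755 233.09620655]
 [  0.           0.           1.        ]] [[-0.08379862  0.83895952 -0.53770319  1.08937495]
 [ 0.99647847  0.07212464 -0.04276313  0.09871492]
 [ 0.00290512 -0.53939315 -0.84204905  0.83164237]
 [ 0.          0.          0.          1.        ]]
side [[553.34459938   0.         308.61382991]
 [  0.         553.34459938 242.39021849]
 [  0.           0.           1.        ]] [[ 0.98879668 -0.07766135  0.12747485  0.46830077]
 [-0.14916498 -0.54591159  0.8244576  -0.92818248]
 [ 0.00556151 -0.83423573 -0.55137993  0.74979064]
 [ 0.          0.          0.          1.        ]]
wrist [[371.64829954   0.         316.10077997]
 [  0.         371.64829954 235.81212183]
 [  0.           0.           1.        ]] [[ 9.99996270e-01 -8.92116288e-04 -2.58162552e-03  6.75333235e-01]
 [-1.63846442e-03 -9.52147757e-01 -3.05633711e-01  7.82542035e-02]
 [-2.18542814e-03  3.05636801e-01 -9.52145666e-01  3.73141220e-01]
 [ 0.00000000e+00  0.00000000e+00  0.00000000e+00  1.00000000e+00]]
```

View pics/scene0.png

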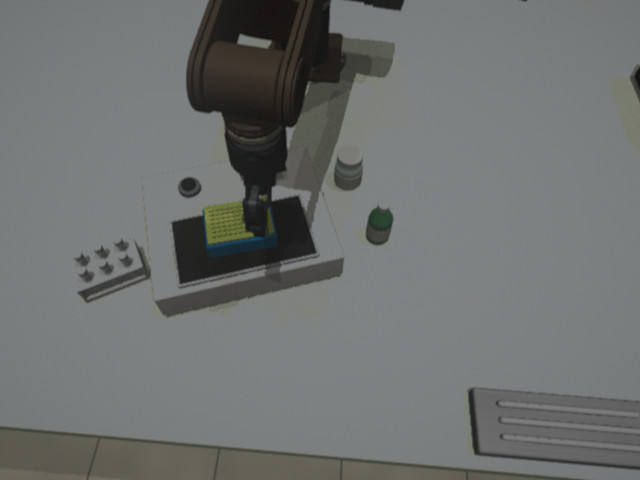

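View pics/wrist0.png

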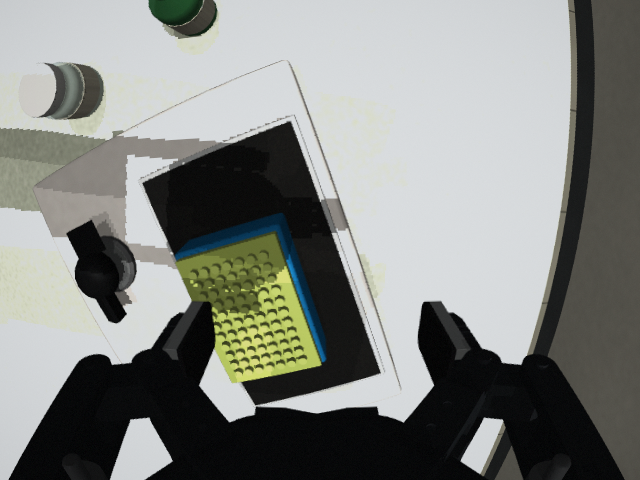

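View pics/side0.png

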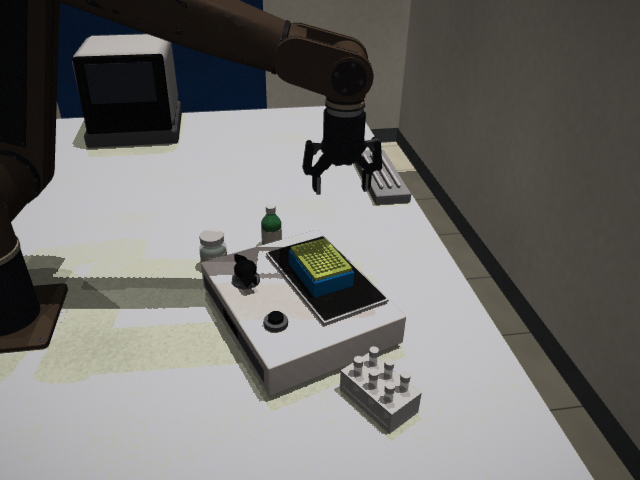

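```bash
cat > h.py <<'E'
import numpy as np, cv2
from plant import *
from scipy.spatial.transform import Rotation as R
def ray(n,u,v,m=None):
    m=m or camera_model(n);K=m['camera_matrix'];P=np.array(m['pose'])
    x=(u-K[0,2])/K[0,0];y=(v-K[1,2])/K[1,1]
    if n=='wrist':
        r=np.hypot(x,y);d=np.array([x/r*np.sin(r),y/r*np.sin(r),np.cos(r)])
    else: d=np.array([x,y,1])
    return P[:3,3],P[:3,:3]@d
def onz(n,u,v,z,m=None):
    o,d=ray(n,u,v,m);return (o+d*(z-o[2])/d[2]).round(4)
def proj(n,p,m=None):
    m=m or camera_model(n);K=m['camera_matrix'];P=np.array(m['pose'])
    c=P[:3,:3].T@(np.array(p)-P[:3,3])
    if n=='wrist':
        a=np.arctan2(np.hypot(*c[:2]),c[2]);c=np.r_[c[:2]/np.hypot(*c[:2])*a,1]
    c=c/c[2];return (K@c)[:2].round(1)
E
python3 - <<'E'
from h import *
s=get_state();print(R.from_quat(s['tcp_rot']).as_matrix().round(2))
print('head w',onz('wrist',97,270,.123),'side',onz('side',241,260,.123))
print('reset scene',onz('scene',190,184,.102),'side',onz('side',276,316,.102))
for u,v in((36,187),(289,61)):print('deck corner',onz('wrist',u,v,.08))
for u,v in((142,181),(293,116),(255,404),(383,372)):print('plat',onz('wrist',u,v,.092))
print('jar',onz('wrist',40,90,.085),'flask',onz('wrist',178,8,.1))
a=cv2.imread('pics/wrist0.png')[200:340,40:160];b=cv2.imread('pics/side0.png')[235:345,215:305]
cv2.imwrite('pics/c1.png',np.hstack([cv2.resize(a,(400,467),interpolation=2),cv2.resize(b,(382,467),interpolation=2)]))
E
```

```text
[[ 0. -0.  1.]
 [-1.  0.  0.]
 [-0. -1. -0.]]
head w [ 0.4919 -0.0319  0.123 ] side [ 0.4728 -0.0341  0.123 ]
reset scene [ 0.5316 -0.1739  0.102 ] side [ 0.5258 -0.1846  0.102 ]
deck corner [0.3975 0.0351 0.08  ]
deck corner [0.654  0.1258 0.08  ]
plat [0.5313 0.0355 0.092 ]
plat [0.6576 0.0817 0.092 ]
plat [ 0.6118 -0.193   0.092 ]
plat [ 0.7388 -0.1497  0.092 ]
jar [0.4185 0.1282 0.085 ] flask [0.5703 0.172  0.1   ]
```

View pics/c1.png

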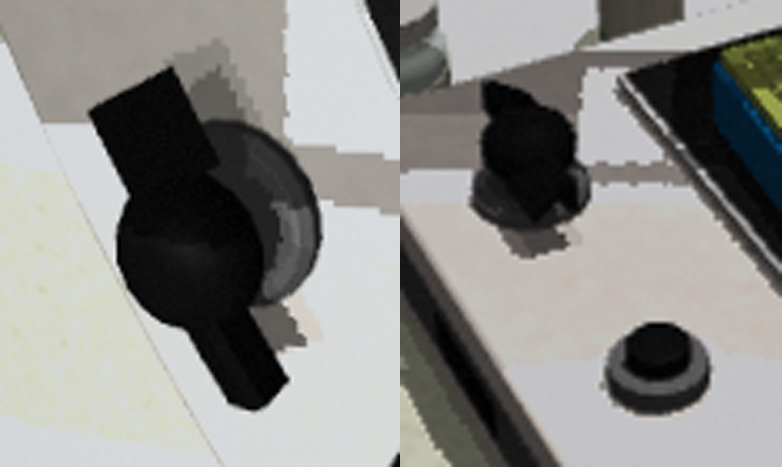

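Emit:
carry_out([
  [0, 0, 0, 0.025, 0, -0.0425, 1],
  [0, 0, 0, 0.025, 0, -0.0425, 1],
  [0, 0, 0, 0.025, 0, -0.0425, 1],
  [0, 0, 0, 0.025, 0, -0.0425, 1],
  [0, 0, 0, 0, 0, 0, 1],
  [0, 0, 0, 0, 0, 0, 1],
  [0, 0, 0, 0, 0, 0, 1],
])

```text
time: 1.02
eef_pos: [0.5059, -0.0996, 0.2505]
tcp_rot: [-0.5, 0.5, -0.5, 0.5]
contact_force: [-0.2, -0.0, 0.7]
opening: -0.0
```

```bash
python3 - <<'E'
from h import *
s=get_state();print(s['time'],s['eef_pos'],s['opening'],s['contact_force'])
import pickle
m=camera_model('wrist');i=read_camera('wrist');cv2.imwrite('pics/w1.png',i);pickle.dump(m,open('w1.pkl','wb'))
cv2.imwrite('pics/scene1.png',read_camera('scene'));cv2.imwrite('pics/side1.png',read_camera('side'))
E
```

```text
1.025 [ 0.50585069 -0.0995963   0.25047465] -6.702288320598548e-05 [-0.18940599 -0.01340978  0.67569315]
```

View pics/w1.png

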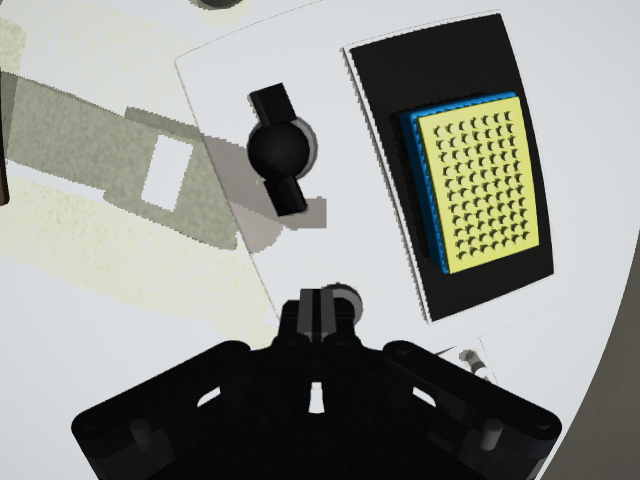

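```bash
python3 - <<'E'
from h import *
import pickle
m=pickle.load(open('w1.pkl','rb'));i=cv2.imread('pics/w1.png')
g=i[60:235,230:335].max(2)
mask=(g<45).astype('uint8');n,l,st,ce=cv2.connectedComponentsWithStats(mask)
k=1+st[1:,4].argmax();M=(l==k).astype('uint8');print(st[k],ce[k]+[230,60])
D=cv2.morphologyEx(M,cv2.MORPH_OPEN,cv2.getStructuringElement(cv2.MORPH_ELLIPSE,(45,45)))
c=cv2.findContours(D,0,1)[0][0];(u,v),r=cv2.minEnclosingCircle(c);u+=230;v+=60;print('dome',u,v,r)
for z in(.095,.105,.11,.117,.123):print(z,onz('wrist',u,v,z,m))
W=M&~cv2.dilate(D,np.ones((5,5),'uint8'))
n,l,st,ce=cv2.connectedComponentsWithStats(W)
for k in range(1,n):
  if st[k,4]>60:
    pts=np.argwhere(l==k)[:,::-1].astype('float32');b=cv2.boxPoints(cv2.minAreaRect(pts))+[230,60]
    print('wing',st[k,4],[onz('wrist',*q,.117,m)[:2].tolist() for q in b],b.tolist())
# reset: dark blob in scene & side
for n,(x0,y0,x1,y1) in dict(scene=(172,170,208,202),side=(258,302,296,338)).items():
  for f in('0','1'):
    im=cv2.imread(f'pics/{n}{f}.png')[y0:y1,x0:x1].max(2)
    for t,z in((38,.1),(110,.086)):
        mk=(im<t).astype('uint8');nn,l,st,ce=cv2.connectedComponentsWithStats(mk)
        k=1+st[1:,4].argmax();bx=st[k];c=(x0+bx[0]+bx[2]/2-.5,y0+bx[1]+bx[3]/2-.5);print(n,f,t,bx,c,onz(n,*c,z))
# side: dome
S=cv2.imread('pics/side0.png')[235:300,225:270];
a=cv2.imread('pics/side1.png')[230:350,190:320];b=cv2.imread('pics/scene1.png')[120:240,150:280]
cv2.imwrite('pics/c2.png',np.hstack([cv2.resize(x,(400,369),interpolation=2) for x in(a,b)]))
E
```

```text
[  18   23   62  133 5283] [278.4506909  149.19042211]
dome 278.0 151.0 32.01572036743164
0.095 [ 0.4779 -0.0443  0.095 ]
0.105 [ 0.4789 -0.0435  0.105 ]
0.11 [ 0.4794 -0.0431  0.11  ]
0.117 [ 0.4801 -0.0425  0.117 ]
0.123 [ 0.4807 -0.042   0.123 ]
wing 1129 [[0.4606, -0.0018], [0.4835, 0.0062], [0.4931, -0.02], [0.4702, -0.0284]] [[249.18020248413086, 93.5980224609375], [282.281192779541, 80.98811912536621], [296.5386199951172, 118.41386413574219], [263.4376335144043, 131.02376556396484]]
wing 963 [[0.4692, -0.0645], [0.4896, -0.0562], [0.5006, -0.0836], [0.4799, -0.0925]] [[263.2847023010254, 182.30117797851562], [291.8964729309082, 170.25411987304688], [307.9341278076172, 208.34353637695312], [279.3223533630371, 220.39059448242188]]
scene 0 38 [10 11 13  9 45] (np.float64(188.0), np.float64(185.0)) [ 0.5328 -0.1779  0.1   ]
scene 0 110 [  6   7  24  21 403] (np.float64(189.5), np.float64(187.0)) [ 0.5268 -0.1792  0.086 ]
scene 1 38 [ 10   9  13  11 122] (np.float64(188.0), np.float64(184.0)) [ 0.5304 -0.1784  0.1   ]
scene 1 110 [  5   6  25  23 432] (np.float64(189.0), np.float64(187.0)) [ 0.5269 -0.1802  0.086 ]
side 0 38 [ 10   9  15  14 173] (np.float64(275.0), np.float64(317.5)) [ 0.5239 -0.1861  0.1   ]
side 0 110 [  5   9  25  22 424] (np.float64(275.0), np.float64(321.5)) [ 0.524  -0.1808  0.086 ]
side 1 38 [ 10   9  16  14 177] (np.float64(275.5), np.float64(317.5)) [ 0.5247 -0.1862  0.1   ]
side 1 110 [  5   9  25  22 423] (np.float64(275.0), np.float64(321.5)) [ 0.524  -0.1808  0.086 ]
```

View pics/c2.png

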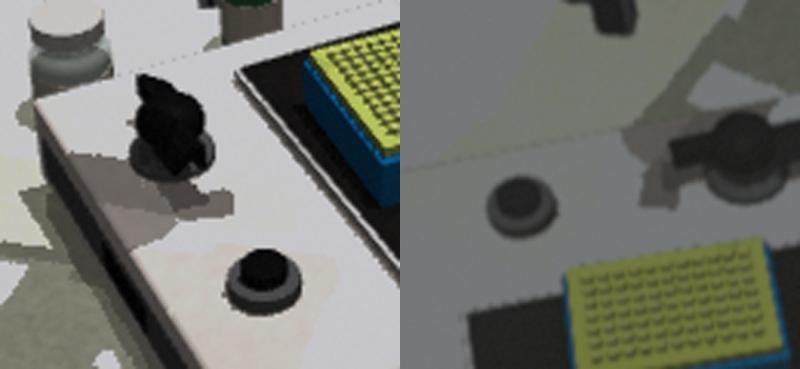

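Emit:
carry_out([
  [0, 0, 0, -0.0283, 0, -0.013, 1],
  [0, 0, 0, -0.0283, 0, -0.013, 1],
  [0, -0.175, 0, 0, 0.045, 0, 1],
  [0, -0.175, 0, 0, 0.045, 0, 1],
  [0, 0, 0, 0, 0, 0, 1],
  [0, 0, 0, 0, 0, 0, 1],
])

```text
time: 1.92
eef_pos: [0.4802, -0.0436, 0.1619]
tcp_rot: [-0.579, 0.405, -0.407, 0.579]
contact_force: [-0.2, 0.0, -0.1]
opening: -0.001
```

```bash
python3 - <<'E'
from h import *
s=get_state();print(s['time'],s['eef_pos'],R.from_quat(s['tcp_rot']).as_matrix().round(3))
print(onz('side',245.2,268.3,.108),onz('side',246,279,.088),onz('scene',262,175,.088),onz('scene',392/3.077-400/3.077+150+355/3.077-0, 120+135/3.077,.108))
a=read_camera('side')[180:330,170:330];b=read_camera('scene')[90:240,180:340]
cv2.imwrite('pics/c3.png',np.hstack([cv2.resize(x,(400,375),interpolation=2) for x in(a,b)]))
E
```

```text
1.925 [ 0.480151   -0.04355742  0.16188282] [[ 0.341  0.002  0.94 ]
 [-0.94  -0.001  0.341]
 [ 0.001 -1.     0.002]]
[ 0.4797 -0.0422  0.108 ] [ 0.4797 -0.0506  0.088 ] [ 0.4864 -0.0422  0.088 ] [ 0.4747 -0.0407  0.108 ]
```

View pics/c3.png

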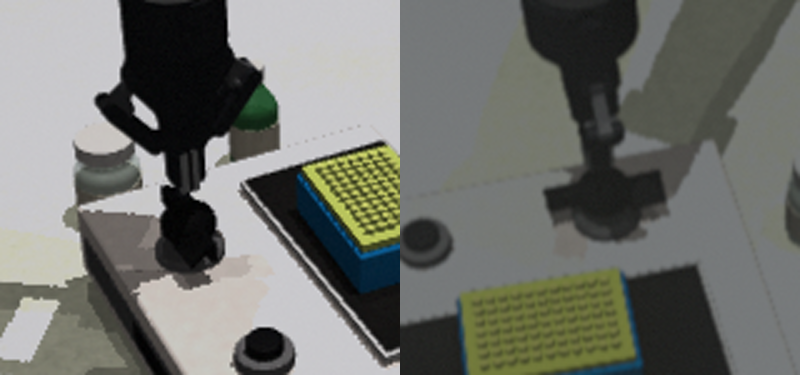

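Emit:
carry_out([
  [0, 0, 0, 0, 0.016, 0, 1],
  [0, 0, 0, 0, 0.005, 0, 1],
  [0, 0, 0, 0, 0.004, 0, 1],
  [0, 0, 0, 0, 0.003, 0, 1],
])

```text
time: 2.52
eef_pos: [0.4792, -0.0435, 0.1325]
tcp_rot: [-0.579, 0.405, -0.406, 0.579]
contact_force: [-0.3, -0.1, 3.9]
opening: -0.001
```

Emit:
carry_out([
  [0, 0, 0, 0, 0.003, 0, 1],
  [0, 0, 0, 0, 0, 0, 1],
])

```text
time: 2.78
eef_pos: [0.4794, -0.0435, 0.1302]
tcp_rot: [0.579, -0.405, 0.405, -0.579]
contact_force: [-1.6, 1.1, 7.0]
opening: -0.003
```

Emit:
carry_out([
  [0, 0, 0, 0, 0.003, 0, 1],
  [0, 0, 0, 0, 0, 0, 1],
])

```text
time: 3.02
eef_pos: [0.4799, -0.0436, 0.1299]
tcp_rot: [0.58, -0.405, 0.405, -0.579]
contact_force: [-7.5, 1.6, 19.8]
opening: -0.004
```

Emit:
carry_out([
  [0, 0, 0, 0, -0.02, 0, 1],
  [0, 0, 0, 0, -0.014, 0, 1],
  [0, 0, 0, 0.0185, 0, 0.0125, 1],
  [0, 0, 0, 0.0185, 0, 0.0125, 1],
  [0, 0, 0, 0, 0, 0, 1],
  [0, 0, 0, 0, 0, 0, 1],
])

```text
time: 3.78
eef_pos: [0.5143, -0.0691, 0.1596]
tcp_rot: [0.58, -0.406, 0.405, -0.579]
contact_force: [0.9, 0.3, 0.1]
opening: 0.0
```

```bash
python3 - <<'E'
from h import *
s=get_state();print(s['time'],s['eef_pos'],s['contact_force'])
w=read_camera('wrist');cv2.imwrite('pics/w2.png',w)
for z in (.123,.115):print(z,'axis top',proj('wrist',[.48,-.043,z]),proj('side',[.48,-.043,z]),'wing tip ctr',proj('wrist',[.4957,-.0862,z-.006]))
a=read_camera('side');cv2.imwrite('pics/side2.png',a);a=a[180:330,170:330]
cv2.imwrite('pics/c4.png',np.hstack([cv2.resize(x,(400,375),interpolation=2) for x in(a,w[150:375,190:430])]))
E
```

```text
3.775 [ 0.51429047 -0.06912259  0.15957964] [0.91322508 0.28204874 0.09705787]
0.123 axis top [263.5 215.1] [244.9 262.3] wing tip ctr [269.5 300.1]
0.115 axis top [265.8 210.8] [245.2 265.6] wing tip ctr [271.2 293.1]
```

View pics/c4.png

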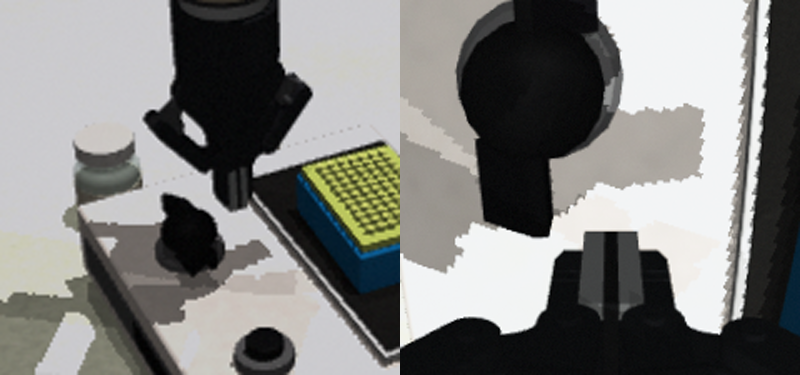

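Emit:
carry_out([
  [0, 0, 0, 0, 0.022, 0, 1],
  [0, 0, 0, 0, 0.022, 0, 1],
  [0, 0, 0, 0, 0, 0, 1],
  [0, 0, 0, 0, 0, 0, 1],
])

```text
time: 4.38
eef_pos: [0.5154, -0.0695, 0.1171]
tcp_rot: [-0.579, 0.405, -0.406, 0.58]
contact_force: [1.1, -0.3, -0.5]
opening: 0.002
```

```bash
python3 - <<'E'
from h import *
s=get_state();print(s['time'],s['eef_pos'],s['contact_force'])
w=read_camera('wrist');a=read_camera('side')[180:330,170:330]
cv2.imwrite('pics/c5.png',np.hstack([cv2.resize(x,(400,375),interpolation=2) for x in(a,w[150:375,190:430])]))
# plan: pose per angle th (clockwise), finger centre at radius r, offset d from radial line, in tool frame
p=s['eef_pos'];Rm=R.from_quat(s['tcp_rot']).as_matrix();print('tool-frame offset from axis',Rm.T@(p-[.48,-.043,p[2]]))
E
```

```text
4.375 [ 0.51537836 -0.06946461  0.11705756] [ 1.12209087 -0.30322856 -0.49248309]
tool-frame offset from axis [3.69971846e-02 3.74022262e-05 2.41497628e-02]
```

View pics/c5.png

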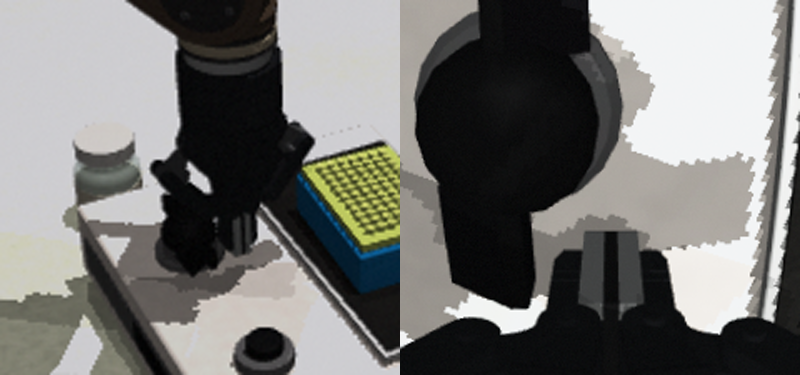

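Emit:
carry_out([
  [0, 0, 0, 0, 0, -0.006, 1],
  [0, 0, 0, 0, 0, -0.004, 1],
  [0, 0, 0, 0, 0, -0.003, 1],
  [0, 0, 0, 0, 0, 0, 1],
])

```text
time: 4.97
eef_pos: [0.5029, -0.0742, 0.1166]
tcp_rot: [-0.579, 0.405, -0.405, 0.579]
contact_force: [0.9, -0.1, 0.7]
opening: -0.002
```

Emit:
carry_out([
  [0, 0, 0, 0, 0, -0.002, 1],
  [0, 0.1, 0, 0.0009, 0, -0.00375, 1],
  [0, 0.1, 0, 0.0009, 0, -0.00375, 1],
  [0, 0.1, 0, 0.0009, 0, -0.00375, 1],
  [0, 0, 0, 0, 0, 0, 1],
])

```text
time: 5.6
eef_pos: [0.4907, -0.0801, 0.1163]
tcp_rot: [0.513, -0.487, 0.487, -0.513]
contact_force: [0.5, -0.8, 1.0]
opening: -0.001
```

Emit:
carry_out([
  [0, 0.1, 0, 0.0009, 0, -0.00375, 1],
  [0, 0.1, 0, 0.0009, 0, -0.00375, 1],
  [0, 0, 0, 0, 0, 0, 1],
])

```text
time: 5.98
eef_pos: [0.4833, -0.0818, 0.1162]
tcp_rot: [-0.462, 0.536, -0.535, 0.462]
contact_force: [0.5, 0.6, -0.6]
opening: 0.003
```

```bash
python3 - <<'E'
from h import *
s=get_state();p=s['eef_pos'];print(s['time'],p,s['contact_force'],s['wrist_torque'])
Rm=R.from_quat(s['tcp_rot']).as_matrix();print('tool-frame offset from axis',Rm.T@(p-[.48,-.043,p[2]]))
w=read_camera('wrist');a=read_camera('side')[180:330,170:330]
cv2.imwrite('pics/c6.png',np.hstack([cv2.resize(x,(400,375),interpolation=2) for x in(a,w[100:400,160:480])]))
E
```

```text
5.975 [ 0.48325496 -0.08177864  0.11619933] [ 0.49454069  0.63344101 -0.59217443] [ 0.01110733 -0.09021247 -0.04610846]
tool-frame offset from axis [ 3.78784388e-02 -9.10079327e-06  8.92195214e-03]
```

View pics/c6.png

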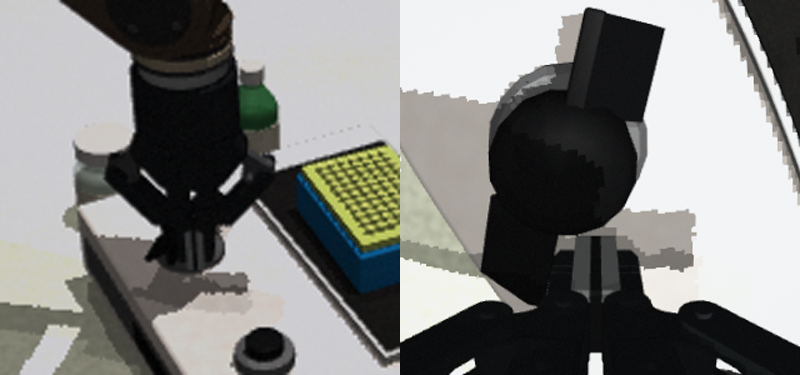

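Emit:
carry_out([
  [0, -0.1, 0, -0.0013, 0, 0.006, 1],
  [0, -0.1, 0, -0.0013, 0, 0.006, 1],
  [0, -0.1, 0, -0.0013, 0, 0.006, 1],
  [0, -0.1, 0, -0.0013, 0, 0.006, 1],
  [0, -0.1, 0, -0.0013, 0, 0.006, 1],
  [0, 0, 0, 0, 0, 0.006, 1],
  [0, 0, 0, 0, -0.02, 0, 1],
  [0, 0, 0, 0, -0.024, 0, 1],
  [0, 0, 0, 0, 0, 0, 1],
])

```text
time: 7.2
eef_pos: [0.5197, -0.0723, 0.1622]
tcp_rot: [-0.579, 0.404, -0.407, 0.58]
contact_force: [0.6, 0.7, -1.1]
opening: 0.001
```

```bash
python3 - <<'E'
from h import *
s=get_state();p=s['eef_pos'];print(s['time'],p,s['contact_force'])
Rm=R.from_quat(s['tcp_rot']).as_matrix();print(Rm.round(3),'offset',Rm.T@(p-[.48,-.043,p[2]]), 'to reset',Rm.T@(np.array([.5265,-.181,.121])-p))
w=read_camera('wrist');a=read_camera('side');cv2.imwrite('pics/side3.png',a)
b=cv2.imread('pics/side2.png');o=cv2.imread('pics/side1.png')
# topmost/bottom rows of dark head in column band around the axis, 3 states
for n,x in(('out',o),('pressed',b),('now',a)):
    g=x[240:300,225:270].max(2)<40; print(n,[ (240+np.flatnonzero(g[:,c-225])[[0,-1]]).tolist() for c in(240,244,248)])
cv2.imwrite('pics/c7.png',np.hstack([cv2.resize(x[225:315,200:290],(260,260),interpolation=2) for x in(o,b,a)]))
E
```

```text
7.2 [ 0.51974071 -0.07228971  0.16222475] [ 0.55636466  0.68425897 -1.11471065]
[[ 0.343  0.004  0.939]
 [-0.94  -0.001  0.343]
 [ 0.003 -1.     0.003]] offset [0.04113008 0.00019941 0.02730362] to reset [ 0.10433659  0.0414104  -0.03101852]
out [[256, 288], [257, 288], [260, 288]]
pressed [[259, 287], [240, 288], [240, 289]]
now [[256, 288], [240, 288], [240, 288]]
```

View pics/c7.png

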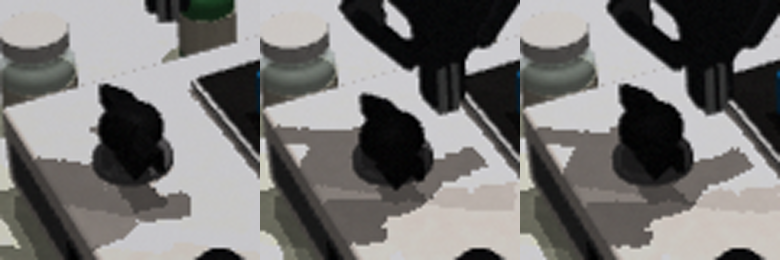

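Emit:
carry_out([
  [0, 0, 0, 0.035, 0, -0.0103, 1],
  [0, 0, 0, 0.035, 0, -0.0103, 1],
  [0, 0, 0, 0.0343, 0, -0.0104, 1],
  [0, 0, 0, 0, 0.02, 0, 1],
  [0, 0, 0, 0, 0.014, 0, 1],
  [0, 0, 0, 0, 0.007, 0, 1],
  [0, 0, 0, 0, 0.003, 0, 1],
  [0, 0, 0, 0, 0, 0, 1],
])

```text
time: 8.3
eef_pos: [0.525, -0.1801, 0.1168]
tcp_rot: [0.58, -0.405, 0.405, -0.58]
contact_force: [-1.4, 0.8, 3.8]
opening: -0.002
```

Emit:
carry_out([
  [0, 0, 0, 0, 0.003, 0, 1],
  [0, 0, 0, 0, 0.002, 0, 1],
  [0, 0, 0, 0, 0, 0, 1],
])

```text
time: 8.68
eef_pos: [0.5257, -0.1804, 0.1148]
tcp_rot: [-0.579, 0.405, -0.405, 0.58]
contact_force: [-7.0, 3.8, 17.1]
opening: -0.002
```

Emit:
carry_out([
  [0, 0, 0, 0, -0.02, 0, 1],
  [0, 0, 0, 0, -0.04, 0, 1],
  [0, 0, 0, 0, -0.05, 0, 1],
  [0, 0, 0, 0, 0, 0, 1],
  [0, 0, 0, 0, 0, 0, 1],
])

```text
time: 9.3
eef_pos: [0.525, -0.1803, 0.2209]
tcp_rot: [-0.579, 0.405, -0.405, 0.58]
contact_force: [0.2, -0.2, 0.0]
opening: -0.001
```

```bash
python3 - <<'E'
from h import *
s=get_state();print(s['time'],s['eef_pos'],s['contact_force'])
a=read_camera('side');c=read_camera('scene');o=cv2.imread('pics/side0.png');o1=cv2.imread('pics/side1.png')
print('diff btn region',(np.abs(a[300:340,255:300].astype(int)-o1[300:340,255:300]).max(2)>40).sum())
cv2.imwrite('pics/c8.png',np.hstack([cv2.resize(x[190:430,190:430],(380,380),interpolation=2) for x in(o,a)]))
E
```

```text
9.3 [ 0.52500762 -0.18034469  0.22086327] [ 0.19491262 -0.16189824  0.01007705]
diff btn region 223
```

View pics/c8.png

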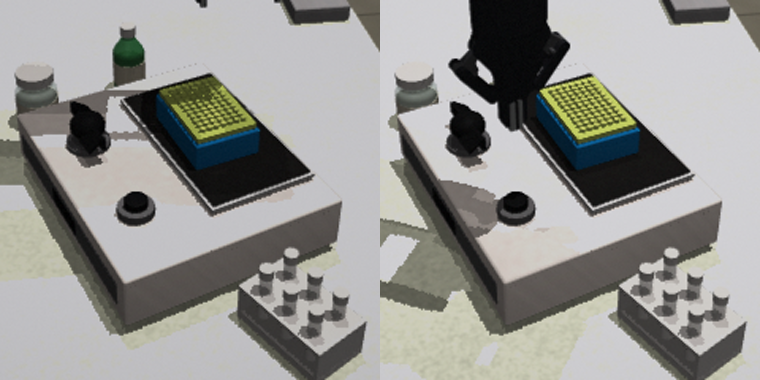

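Both buttons stand out and everything else looks unmoved, so I'm handing in.

```bash
python3 -c "
from plant import *
print(sign_off())"
```

```text
the job is handed in; nothing more can be done
None
```

The job is done and handed in at about 9.4 s of robot time; `sign_off()` reports no verdict.

- **Stop button, press:** I pressed it with the closed fingertips to the hard stop (about 20 N). The side view afterwards showed the head sitting about 3 px lower, so it had latched.
- **Stop button, twist:** I pushed one wing clockwise by an estimated 0.7 rad. Once I backed away, the head was at its original height and angle in the side view. The force readings during the push were too small to confirm the turn, so this rests on the pictures.
- **Plain button:** I pressed it to its stop (about 17 N, tip at the expected fully-in height) and released it. In the last picture it has sprung back out.
- **Last checks:** The final side view shows the tip box, jar and tube rack unmoved. The flask was hidden behind the gripper; the arm never went near it and I felt no stray contact. My pixel comparison at the plain button showed 223 changed pixels, which I put down to the arm's shadow. The arm is raised clear and the wrist force is near zero.

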